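# Seat the base cover, set the bowl stand's leg to its mark and clamp it

### The job

Get the bowl stand on the ledge ready: first press its blue cover plate down until it sits level and flush in the base. Then, with the red cam lever still open, pinch the sliding leg and raise it until its yellow pointer is level with the red tab on the white gauge bar, and swing the cam lever fully shut against the leg while you hold the leg there. Finish still gripping the leg at the mark, do not let go of it, and leave the other things on the ledge where they are.

Things in the scene. Friction and masses are not known exactly. Their poses are not given: they have to be found in the camera images.
- stand: pet-bowl stand bolted to the ledge: dark steel base plate 130 x 290 x 12 mm. Origin: centre of the plate's underside; y axis along the plate's length (post at -y, cover at +y), x across it, z up. The lever is on the post's +x side. A rim 8 mm high above the plate (inside 84 x 94 mm, centred at x 0, y +55 mm) surrounds the cover.
- post (a point): point on the post's axis at the base plate's top (stand frame x 0, y -85 mm, z 12 mm). A fixed 18 mm rod stands here; the sliding leg is a sleeve over it.
- cover: loose blue ceramic cover plate 80 (x) x 90 (y) x 8 mm, 0.13 kg, origin at the centre of its underside. At the start its +y end (away from the post) is propped about 8 mm high on a stiff push-in rubber stud beneath it. Pressed there with 5 to 15 N the stud goes in and stays in, and the plate lies flat, its top 20 mm above the ledge, flush with the rim.
- press (a point): good place to press the cover, above the stud: stand frame x 0, y +88 mm, z 20 mm, i.e. where the top of the seated cover will be; at the start the cover's top is about 9 mm higher there.
- leg (a joint): height of the sliding leg in m: 0 at the bottom, where it starts, 0.085 at most; slides straight up. It weighs 0.25 to 0.4 kg with its lever and sinks by itself whenever it is not held, even with the lever shut, so it has to be kept gripped. Grip it from above across stand x: one finger on the sleeve's plain -x face, the other on the lever's top end.
- leg_top (a point): centre of the leg's black top. The leg is an aluminium sleeve 26 mm (stand x: faces 13 mm either side of the post's axis) x 30 mm (stand y) x 110 mm high; its lower end is 42 mm and this point 152 mm above the ledge at leg 0. A stub 12 mm across and 12 mm high stands on it.
- lever (a joint): angle of the red cam lever, rad: 0 fully shut, upright against the sleeve's +x face; 0.36 to 0.45 at the start, its top leaning out to +x. 62 mm long, 8 thick, 20 wide. Its hinge (along stand y) lies 19 mm to +x of the post's axis and 35 mm above the sleeve's lower end and rises with the leg. Stiff (about 7 N at the tip); stays where it is left.
- lever_tip (a point): outer edge of the lever's top end, 97 mm above the sleeve's lower end when shut, some 5 mm lower when open. Sleeve and lever are 36 mm across together when shut (-13 to +23 mm of the post's axis), 54 to 63 mm open. The sleeve does not yield sideways: with the fingers squeezing, the hand itself must travel 10 to 13 mm to stand -x to shut the lever.
- pointer (a point): outer end of the yellow pointer, a 26 (stand x) x 14 x 4 mm fin on the sleeve's -y side, 45 mm above the sleeve's lower end; it rises with the leg.
- mark: red tab 26 x 10 x 3 mm, fixed on the white upright gauge bar (34 mm to stand -y of the post's axis, top 152 mm above the ledge); origin at its centre. The pointer is right when it is at the same height. The leg has to rise by the height of mark over pointer, 30 to 55 mm.
- jar: bystander: closed white ceramic cookie jar with blue lid, 140 mm across, 164 mm high, origin at the centre of its underside; leave it alone
- flask: bystander: green flask, 66 mm across, 190 mm high, origin under its centre; leave it alone
- tin: bystander: metal tin, 80 mm across, 85 mm high, origin under its centre; leave it alone
- brush: bystander: grooming brush lying flat, origin on its underside; leave it alone
- bowl_ring: bystander: steel ring 130 mm across, 10 mm high, lying flat, origin under its centre; leave it alone
- dish: bystander: steel bowl 120 mm across, 40 mm high, origin under its centre; leave it alone
Mind the look-alikes: they are no part of the job. Several things have the shape of the cover; the one meant has the colours described above.

How it is judged (in metres and radians):
On the way, in this order (a step that is already met when the one before it is completed fails the run):
1. the cover plate is pressed level into the base, before the leg is raised (angle between cover's own z axis and vertical below 0.035 rad and z of cover in the frame of stand below 0.0145 m and value of joint leg below 0.012 m), for 0.2 s.
2. the leg is gripped with its pointer level with the tab, the lever still open (z of pointer in the frame of mark between -0.005 and 0.005 m and contact force between the fingers and leg above 2 N and value of joint lever above 0.15 rad), for 0.2 s.
3. the lever is swung shut with the leg still held at the mark (z of pointer in the frame of mark between -0.005 and 0.005 m and contact force between the fingers and leg above 2 N and value of joint lever below 0.06 rad), for 0.2 s.
At the end, for the whole second after the job is handed in: The cover lies level (within 2 degrees) and flush (within about 2.5 mm) in the base; the gripper still holds the leg (more than 2 N on it) with the pointer within 5 mm of the tab's height, and the cam lever is within 0.06 rad of fully shut, all through the last second (all of step 3 and angle between cover's own z axis and vertical below 0.035 rad and z of cover in the frame of stand below 0.0145 m and contact force between leg and cover below 0.5 N); the arm keeps its last pose, push and grip.
It fails at once if a bystander is pushed more than 30 mm (distance of any of jar, flask, tin, brush, bowl_ring, dish from where it was at the start of the episode above 0.03 m).
It fails at once if the lever is shut while the leg is away from the mark (value of joint lever below 0.06 rad and not (z of pointer in the frame of mark between -0.012 and 0.012 m)).
It also fails if it takes over 48 s, if anything falls off the work surface, if the arm or the gripper's body presses on something with over 40 N, if the wrist force passes 120 N, or if a joint passes its speed limit or range.

### The arm

A 6-joint arm with a two-finger parallel gripper is mounted at the origin on the work surface. World frame = base frame: x ahead of the robot, y to its left, z up, the work surface at z = 0. Lengths are in mm, angles in rad, forces in N, time in s.
With the tool pointing down it reaches from about 325 to 875 mm from the base axis. Payload 4.4 kg.
Tool frame: the origin (TCP) lies on the centre line of the jaws, within the pads' length; the fingertips stand ahead of it and the grasp point (between the pads) lies 6 mm ahead of it (ctrl.tcp_to_tips is the z of the fingertips in the tool frame, in mm); z points along the fingers, y is the direction in which the jaws open and shut (so a half turn about z gives the same grasp; the last joint's range is limited). The gripper opens to 85 mm and grips with 20 to 120 N. Pads are 22 mm wide; open, the fingers measure 114 mm over their backs; the gripper's body (76 mm by 85 mm) begins 54 mm behind the grasp point. The pads swing forward as they close: fully open they stand 13 mm farther back than shut.
Start: joints at [-1.264, 0.207, 1.542, -0, 1.393, -0.15], TCP at [254.125, -515.799, 256.282] pointing down, gripper open.
Joint ranges: [-2.73, 2.73], [-0.86, 2.22], [0.23, 2.46], [-1.11, 4.25], [0.08, 2.63], [-2.82, 2.82]. Speed limits (rad/s): [2.79, 2.79, 3.14, 3.14, 3.14, 3.14].

### API

Orientations are given as a 3x3 rotation matrix whose columns are the frame's x, y, z axes.
In Python, from plant import ctrl, sensors, optics gives the robot as it stands. Calls block until the motion is done:
- ctrl.move_ptp(position, orientation): joint-space move of the TCP to a pose.
- ctrl.move_l(position, rot=None, vel=150, threshold=None): straight line of the TCP; rot=None keeps the orientation; vel is the mean speed in mm/s. With threshold (N) it stops when the force on the tool has changed by that much, and returns True; else False.
- ctrl.set_joints(angles): joint-space move.
- ctrl.gripper_to(opening, force=None): finger opening in mm; force is the grip in N (None keeps the last); returns when the fingers have stopped.
- ctrl.hold(seconds).
- ctrl.solve_ik(position, orientation): joint angles nearest the present ones, or None.
- sensors.read_state(): the state.
- optics.grab_frame(name): name is "scene" or "top" or "wrist"; returns (picture, depth): 400x640x3 uint8, red, green, blue; 400x640 float32, mm along the optical axis (not along the pixel's ray), 0 where there is no reading.
- optics.camera_params(name): a dict with "mtx" (3x3 intrinsics, pixels), "R" (3x3) and "t" (3): a world point X has camera coordinates R X + t; the wrist camera has in their place "T_tool_cam" (4x4, takes a point from camera to tool coordinates, whose origin is the TCP and whose axes are the flange's). Camera axes: x right, y down, z forward; pixel columns grow to the right and rows downward; lengths in mm; the calibration is good to about 2 mm. A picture is of the moment at which its call begins: read the wrist's pose just before it. camera_params takes no time and is no camera call.
A pose or a line that the arm cannot do raises ctrl.MotionError and nothing moves.
- ctrl.finish_job(): hands the job in, once; it reports no verdict.
The state is a dict: "t": time; "q": joint angles; "qvel": joint speeds; "tau": joint torques, N m; "eef_pos": TCP position; "eef_rot": TCP orientation; "force": force on the tool from outside, world axes, zero at the start; "wrist_torque": the same for the moment, N m; "grip_width": finger opening in mm.
Only numpy, scipy, OpenCV 4.12 (cv2) and the standard library are available. Lean on these libraries where they do the work, as an engineer would, in place of code of your own. Each camera call takes 0.05 s, during which the arm holds its last target.

## Working session

There is one attempt and no reset: what is moved stays moved. The work goes in short steps, each a Python script; the robot and the scene stay as the last script left them, time stands still between calls to the robot, and variables do not carry over. Pictures are saved under pics/ and viewed, and the job is handed in when it is done.

```bash
ls; mkdir -p pics
python3 - <<'E'
from plant import ctrl,sensors,optics
import cv2,numpy as np
s=sensors.read_state();print(s['t'],s['eef_pos'],s['eef_rot'],s['force'],s['grip_width'],ctrl.tcp_to_tips)
for n in("scene","top","wrist"):
    p,d=optics.grab_frame(n);cv2.imwrite(f'pics/{n}0.png',p[:,:,::-1]);np.savez(f'{n}0.npz',p=p,d=d)
    print(n,optics.camera_params(n),(d>0).mean())
E
```

```text
pics
0.0 [ 253.90537784 -515.12879003  255.12473629] [[ 8.97018510e-01  4.41992439e-01 -6.90946300e-04]
 [ 4.41992853e-01 -8.97015977e-01  2.15769363e-03]
 [ 3.33894401e-04 -2.24088445e-03 -9.99997433e-01]] [-0.10197716  0.25903837  0.05794113] 84.98823689350301 25.0
scene {'mtx': array([[435.00020763,   0.        , 319.1954684 ],
       [  0.        , 435.00020763, 199.54619351],
       [  0.        ,   0.        ,   1.        ]]), 'R': array([[ 0.35999746,  0.93273328,  0.02025967],
       [ 0.64225522, -0.23201693, -0.73053157],
       [-0.67669053,  0.27600139, -0.68257832]]), 't': array([-203.81378817, -259.81016009, 1882.75596684])} 0.9941953125
top {'mtx': array([[362.33535312,   0.        , 318.42982093],
       [  0.        , 362.33535312, 193.53088138],
       [  0.        ,   0.        ,   1.        ]]), 'R': array([[ 0.02535009, -0.99962186, -0.01065393],
       [-0.98550556, -0.02320104, -0.16804909],
       [ 0.16773836,  0.01475957, -0.98572105]]), 't': array([   4.40845366,  589.77740166, 1034.92071921])} 0.99590625
wrist {'mtx': array([[301.40507309,   0.        , 316.71296007],
       [  0.        , 301.40507309, 200.0226787 ],
       [  0.        ,   0.        ,   1.        ]]), 'T_tool_cam': array([[-1.49237152e-05, -9.45419149e-01, -3.25856767e-01,
         8.39630174e+01],
       [ 9.99999962e-01, -1.03604191e-04,  2.54791920e-04,
        -1.49244908e+00],
       [-2.74645286e-04, -3.25856751e-01,  9.45419115e-01,
        -1.17548878e+02],
       [ 0.00000000e+00,  0.00000000e+00,  0.00000000e+00,
         1.00000000e+00]])} 0.99596875
```

View pics/scene0.png

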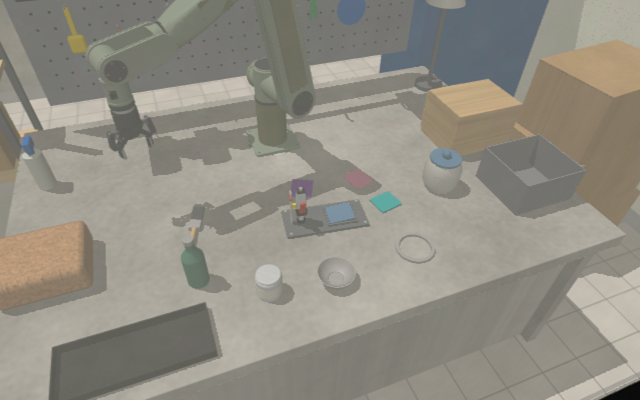

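View pics/top0.png

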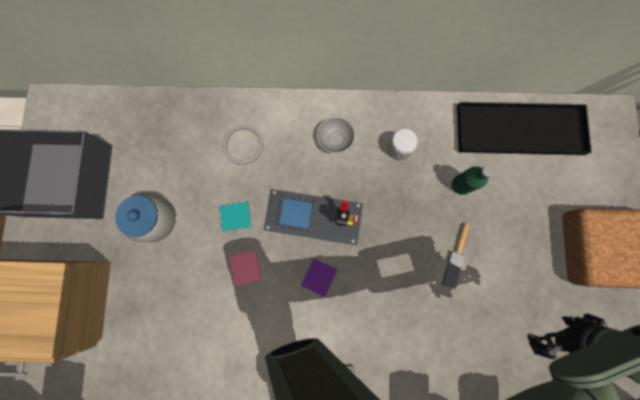

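View pics/wrist0.png

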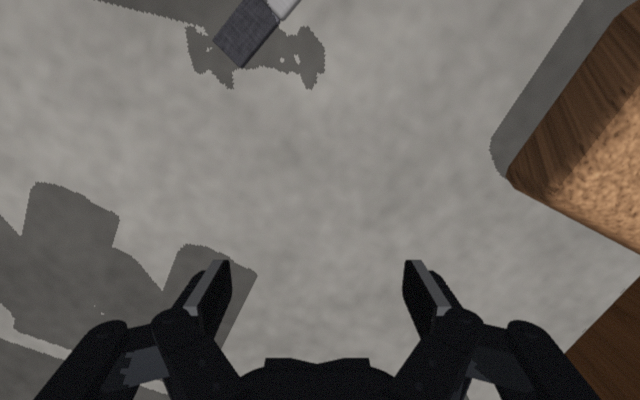

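Top view: the stand sits at about (315,215). The blue cover is at (296,213), and the post with red lever is at (345,212). Stand +y points left in the image (world +y) and the lever is on world +x. Next I'll localise it coarsely and bring the wrist camera over it.

```bash
cat > h.py <<'E'
import numpy as np,cv2
from plant import ctrl,sensors,optics
def grab(n):
    s=sensors.read_state()
    p,d=optics.grab_frame(n);c=optics.camera_params(n)
    K=c['mtx']
    if 'R' in c: R=c['R'].T; o=-R@c['t']
    else:
        T=c['T_tool_cam'];Rt=np.array(s['eef_rot']);R=Rt@T[:3,:3];o=Rt@T[:3,3]+np.array(s['eef_pos'])
    return p,d,(K,R,o)
def ray(cam,u,v):
    K,R,o=cam;return o,R@np.array([(u-K[0,2])/K[0,0],(v-K[1,2])/K[1,1],1.])
def onz(cam,u,v,z):
    o,r=ray(cam,u,v);return o+r*(z-o[2])/r[2]
def pt(cam,u,v,dep):
    o,r=ray(cam,u,v);return o+r*dep
def tri(*obs):
    A=np.zeros((3,3));b=np.zeros(3)
    for cam,u,v in obs:
        o,r=ray(cam,u,v);r=r/np.linalg.norm(r);P=np.eye(3)-np.outer(r,r);A+=P;b+=P@o
    X=np.linalg.solve(A,b);res=[]
    for cam,u,v in obs:
        o,r=ray(cam,u,v);r=r/np.linalg.norm(r);res.append(np.linalg.norm((np.eye(3)-np.outer(r,r))@(X-o)))
    return X,res
def proj(cam,X):
    K,R,o=cam;c=R.T@(np.asarray(X)-o);return (K@c)[:2]/c[2]
def mask(p,col):
    h=cv2.cvtColor(p,cv2.COLOR_RGB2HSV);H,S,V=h[...,0].astype(int),h[...,1],h[...,2]
    if col=='blue':return ((H>98)&(H<118)&(S>90)&(V>50)).astype(np.uint8)
    if col=='red':return (((H<8)|(H>172))&(S>140)&(V>60)).astype(np.uint8)
    if col=='yellow':return ((H>18)&(H<34)&(S>120)&(V>70)).astype(np.uint8)
def blobs(m,amin=15):
    n,l,st,c=cv2.connectedComponentsWithStats(m)
    return [(tuple(np.round(c[i],1)),tuple(st[i])) for i in range(1,n) if st[i][4]>=amin]
def rotz(a): # tool down, tool y(jaw) at angle a from world x... x_tool = (cos(a),sin(a))
    c,s=np.cos(a),np.sin(a);return np.array([[c,s,0],[s,-c,0],[0,0,-1.]])
E
python3 - <<'E'
from h import *
for n in("top","scene"):
    p,d,cam=grab(n)
    for c in('blue','red','yellow'):
        for b in blobs(mask(p,c),8): print(n,c,b,onz(cam,*b[0],20).round(0))
    if n=='top':
        for u,v in [(270,190),(363,203),(355,243),(265,231)]: print(onz(cam,u,v,12).round(1))
        cv2.imwrite('pics/topcrop.png',cv2.resize(p[170:260,240:390,::-1],None,fx=5,fy=5,interpolation=cv2.INTER_CUBIC))
    else: cv2.imwrite('pics/scenecrop.png',cv2.resize(p[160:250,260:390,::-1],None,fx=6,fy=6,interpolation=cv2.INTER_CUBIC))
E
```

```text
top blue ((np.float64(136.1), np.float64(215.6)), (np.int32(116), np.int32(196), np.int32(41), np.int32(40), np.int32(1286))) [513. 576.  20.]
top blue ((np.float64(295.4), np.float64(213.2)), (np.int32(279), np.int32(199), np.int32(33), np.int32(30), np.int32(762))) [532.  88.  20.]
top red ((np.float64(344.1), np.float64(206.2)), (np.int32(340), np.int32(201), np.int32(9), np.int32(12), np.int32(81))) [557. -60.  20.]
top yellow ((np.float64(350.0), np.float64(219.6)), (np.int32(347), np.int32(215), np.int32(7), np.int32(10), np.int32(55))) [517. -79.  20.]
[603.5 170.3  12. ]
[ 569.6 -118.7   12. ]
[446.7 -95.1  12. ]
[476.2 179.5  12. ]
scene blue ((np.float64(25.1), np.float64(140.4)), (np.int32(22), np.int32(136), np.int32(7), np.int32(10), np.int32(51))) [-307. -974.   20.]
scene yellow ((np.float64(73.7), np.float64(37.1)), (np.int32(68), np.int32(36), np.int32(13), np.int32(5), np.int32(28))) [-1355.  -809.    20.]
```

View pics/topcrop.png

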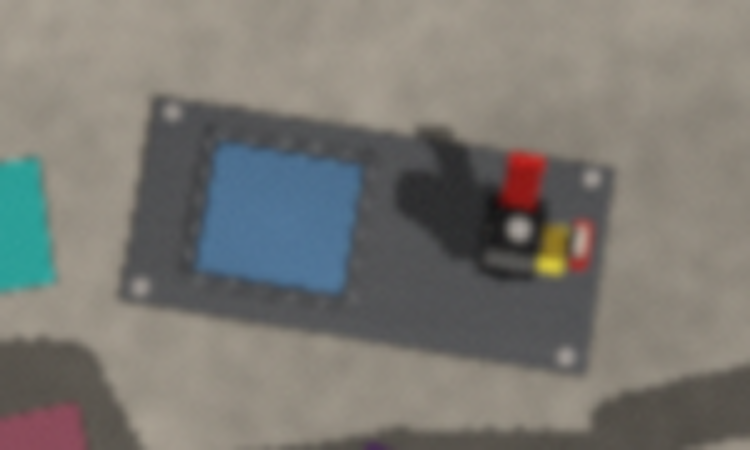

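View pics/scenecrop.png

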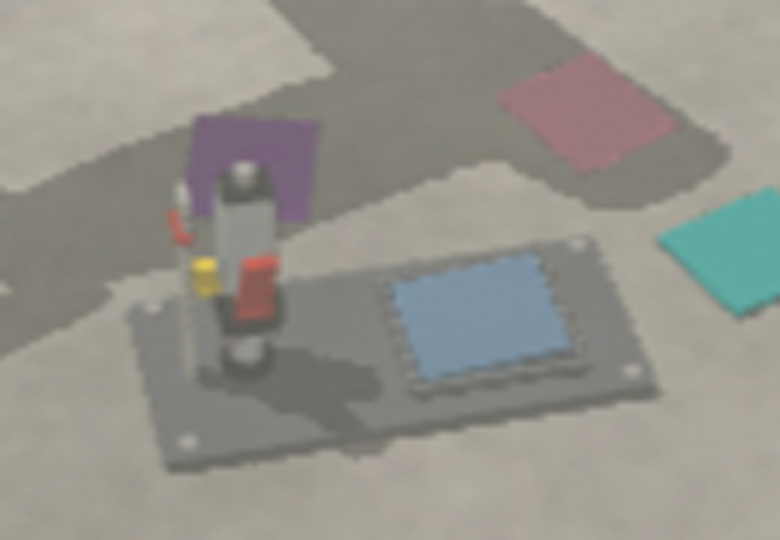

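```bash
cat >> h.py <<'E'
def lookpose(c,tgt,roll=0):
    c=np.array(c,float);f=np.array(tgt)-c;f/=np.linalg.norm(f)
    r=np.cross(f,[0,0,1.]);r/=np.linalg.norm(r);dn=np.cross(f,r)
    Rc=np.stack([r,dn,f],1)
    cr,sr=np.cos(roll),np.sin(roll);Rc=Rc@np.array([[cr,-sr,0],[sr,cr,0],[0,0,1.]])
    T=optics.camera_params('wrist')['T_tool_cam']
    U,_,Vt=np.linalg.svd(T[:3,:3]);Rt=Rc@(U@Vt).T
    return c-Rt@T[:3,3],Rt
E
python3 - <<'E'
from h import *
tgt=np.array([514,-60,90.]);xs=np.array([.994,-.11,0]);ys=np.array([.11,.994,0])
for el in(30,45,60):
  for az in range(0,360,30):
    for D in(220,280):
      for roll in(0,np.pi/2,-np.pi/2,np.pi):
        a=np.radians(az);e=np.radians(el)
        c=tgt+D*np.array([np.cos(a)*np.cos(e),np.sin(a)*np.cos(e),np.sin(e)])
        P,R=lookpose(c,tgt,roll)
        q=ctrl.solve_ik(P,R)
        if q is not None: print(el,az,D,round(roll,2),np.round(P),np.round(R[:,2],2),np.round(q,2))
E
```

```text
30 0 220 0 [605. -59.  95.] [-0.98 -0.   -0.19] [-0.16  1.33  0.55 -0.32  2.61 -1.88]
30 0 220 1.57 [ 585. -101.  129.] [-0.82  0.33 -0.47] [-0.34  1.05  0.83  0.05  2.34 -0.13]
30 0 220 3.14 [564. -61. 166.] [-0.66  0.   -0.75] [-0.2   0.73  1.14 -0.14  1.98  1.37]
30 0 280 1.57 [ 637. -101.  159.] [-0.82  0.33 -0.47] [-0.32  1.15  0.58  0.09  2.49 -0.08]
30 0 280 -1.57 [636. -19. 162.] [-0.82 -0.33 -0.47] [-0.01  1.09  0.69 -0.49  2.35  2.78]
30 0 280 3.14 [616. -61. 196.] [-0.66  0.   -0.75] [-0.18  0.81  0.94 -0.14  2.1   1.36]
30 30 220 0 [592. -13.  95.] [-0.85 -0.49 -0.19] [ 0.05  1.22  0.77 -0.7   2.38 -2.21]
30 30 220 1.57 [596. -60. 129.] [-0.87 -0.13 -0.47] [-0.13  1.06  0.81 -0.33  2.31 -0.54]
30 30 220 -1.57 [554.  11. 132.] [-0.55 -0.69 -0.47] [ 0.17  0.84  1.21 -0.68  1.94  2.64]
30 30 220 3.14 [558. -36. 166.] [-0.57 -0.33 -0.75] [-0.04  0.66  1.24 -0.37  1.85  1.02]
30 30 280 0 [637.  13. 125.] [-0.85 -0.49 -0.19] [ 0.08  1.3   0.55 -0.79  2.5  -2.34]
30 30 280 1.57 [641. -34. 159.] [-0.87 -0.13 -0.47] [-0.09  1.14  0.6  -0.33  2.44 -0.56]
30 30 280 -1.57 [599.  36. 
[... 19274 characters left out ...]
.] [-0.52  0.25 -0.82] [-0.34  0.66  1.11  0.06  1.98 -2.52]
60 300 280 3.14 [530. -91. 233.] [-0.1   0.17 -0.98] [-0.4   0.23  1.57  0.12  1.49  2.2 ]
60 330 220 0 [581. -97. 140.] [-0.65  0.38 -0.66] [-0.37  0.87  1.02  0.13  2.1  -1.4 ]
60 330 220 1.57 [ 530. -117.  160.] [-0.25  0.52 -0.82] [-0.55  0.52  1.44  0.32  1.7   0.02]
60 330 220 3.14 [518. -64. 181.] [-0.16  0.1  -0.98] [-0.31  0.28  1.63  0.04  1.42  1.77]
60 330 280 0 [ 607. -112.  192.] [-0.65  0.38 -0.66] [-0.38  0.88  0.89  0.14  2.22 -1.39]
60 330 280 1.57 [ 556. -132.  212.] [-0.25  0.52 -0.82] [-0.55  0.52  1.32  0.33  1.81  0.06]
60 330 280 3.14 [544. -79. 233.] [-0.16  0.1  -0.98] [-0.32  0.28  1.51  0.04  1.54  1.77]
```

```bash
cat > v.py <<'E'
from h import *
import pickle,sys
def view(name,el,az,D,roll,tgt):
    a,e=np.radians(az),np.radians(el);tgt=np.array(tgt,float)
    c=tgt+D*np.array([np.cos(a)*np.cos(e),np.sin(a)*np.cos(e),np.sin(e)])
    P,R=lookpose(c,tgt,roll);ctrl.move_ptp(P,R)
    p,d,cam=grab('wrist');pickle.dump((p,d,cam),open(name+'.pkl','wb'));cv2.imwrite(f'pics/{name}.png',p[:,:,::-1])
    s=sensors.read_state();print(name,s['t'],s['eef_pos'],np.linalg.norm(s['force']))
E
python3 - <<'E'
from v import *
view('v1',30,270,280,np.pi/2,[514,-60,90])
view('v2',60,270,280,np.pi/2,[514,-60,90])
E
```

```text
v1 1.8333 [ 473.13318968 -184.2807426   160.03955698] 0.9395377325541666
v2 2.425 [ 473.36837739 -132.28795765  213.32273285] 0.5346540670760486
```

View pics/v1.png

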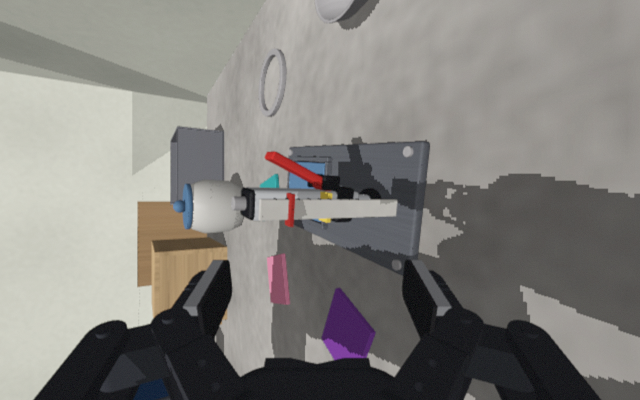

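View pics/v2.png

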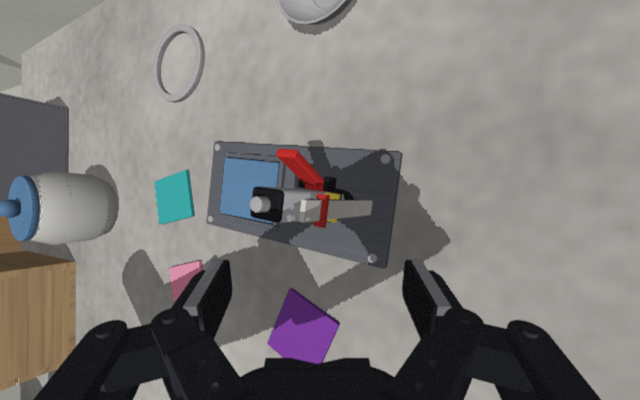

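v1 and v2 show the gauge with the red tab (v1 ~(291,209)), the yellow pointer (v1 ~(326,206)), the lever and the cover, with world up to the image left. I'll zoom in and take a further overhead view for the plate.

Run:
```python
from v import *
# overhead with grasp yaw
P=np.array([528,-10,290.]);R=rotz(np.arctan2(.994,.11))
ctrl.move_ptp(P,R)
p,d,cam=grab('wrist');pickle.dump((p,d,cam),open('v3.pkl','wb'));cv2.imwrite('pics/v3.png',p[:,:,::-1]);print(sensors.read_state()['t'])
for n,(x0,x1,y0,y1) in {'v1':(230,430,130,270),'v2':(200,410,130,270)}.items():
    p,d,cam=pickle.load(open(n+'.pkl','rb'))
    cv2.imwrite(f'pics/{n}c.png',cv2.resize(p[y0:y1,x0:x1,::-1],None,fx=3.8,fy=3.8,interpolation=cv2.INTER_CUBIC))
for n in('v1','v2','v3'):
    p,d,cam=pickle.load(open(n+'.pkl','rb'))
    for c in('red','yellow','blue'): print(n,c,[(tuple(map(float,a)),tuple(map(int,b))) for a,b in blobs(mask(p,c))])
```

```text
3.2083
v1 red [((295.2, 168.7), (265, 152, 58, 37, 664)), ((290.4, 210.0), (285, 193, 10, 34, 197))]
v1 yellow [((325.7, 195.2), (321, 192, 11, 7, 71)), ((325.6, 220.1), (320, 219, 11, 4, 30))]
v1 blue [((314.3, 166.7), (298, 162, 27, 14, 208)), ((297.3, 182.4), (289, 174, 24, 14, 194)), ((185.4, 205.6), (174, 184, 19, 45, 439)), ((151.3, 390.6), (134, 379, 34, 21, 497))]
v2 red [((301.1, 168.5), (276, 149, 48, 42, 928)), ((322.5, 210.0), (314, 194, 15, 33, 257))]
v2 yellow [((333.3, 195.6), (325, 192, 16, 8, 85)), ((332.2, 220.2), (327, 219, 11, 3, 25))]
v2 blue [((245.0, 184.6), (220, 158, 59, 65, 2437)), ((21.6, 207.8), (0, 176, 39, 65, 1761))]
v3 red [((336.1, 220.7), (320, 203, 33, 37, 656)), ((297.5, 258.0), (294, 255, 13, 9, 51)), ((315.6, 259.9), (313, 256, 5, 9, 34))]
v3 yellow []
v3 blue [((310.8, 80.8), (276, 40, 71, 84, 5604))]
```

View pics/v1c.png

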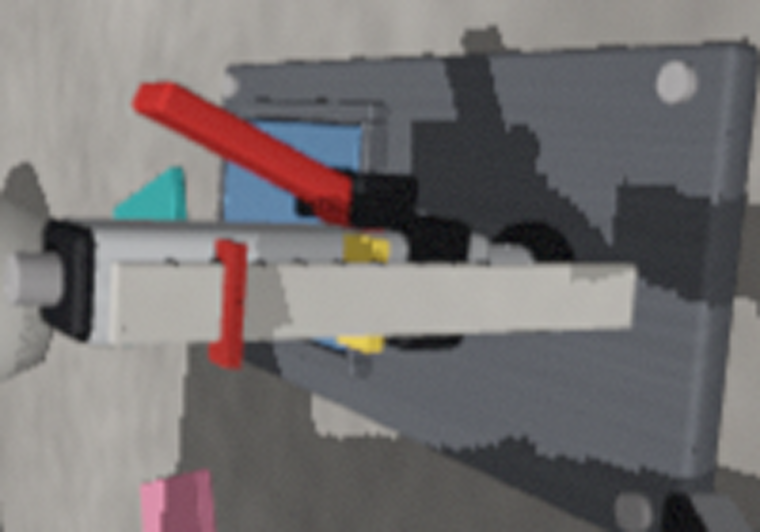

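View pics/v2c.png

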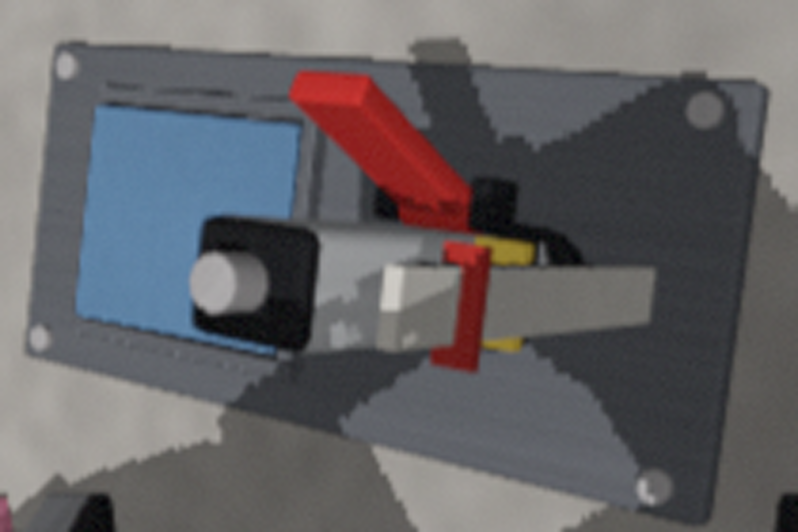

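View pics/v3.png

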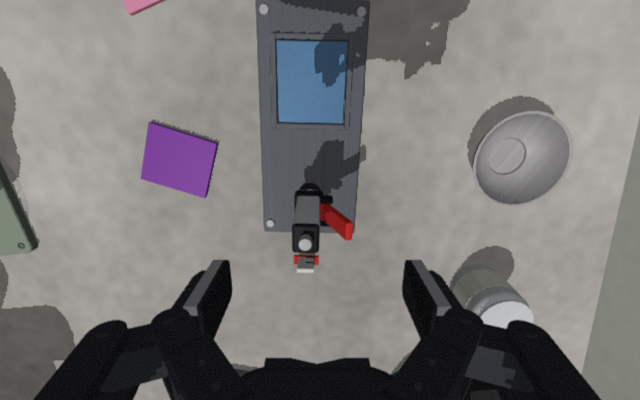

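Run:
```python
from h import *
import pickle
V={n:pickle.load(open(n+'.pkl','rb')) for n in('v1','v2','v3')}
c1,c2,c3=[V[n][2] for n in('v1','v2','v3')]
print('tab',tri((c1,289.5,210),(c2,321.2,210)))
print('ptrA',tri((c1,326,195.2),(c2,332.5,195.6)))
print('ptrB',tri((c1,325,220.1),(c2,332,220.2)))
print('ptr',tri((c1,325.5,207.7),(c2,332,208)))
# plate corners from v2 crop (top face)
def px(n,x,y): o={'v1':(230,130),'v2':(200,130)}[n];return o[0]+x/3.8-.5,o[1]+y/3.8-.5
for u,v in[(62,44),(766,84),(708,518),(27,352)]: print('v2 corner',onz(c2,*px('v2',u,v),12).round(1))
# screws heads v1/v2 check
print('screw',tri((c1,*px('v1',676,80)),(c2,*px('v2',705,110))))
print('stub',tri((c1,*px('v1',25,278)),(c2,*px('v2',222,285)),(c3,305,243)))
# lever tip outer edge (upper end left corner), ends -y & +y
print('tip-y',tri((c1,*px('v1',170,85)),(c2,*px('v2',365,77))), 'outer edge')
print('tip bot',tri((c1,*px('v1',135,100)),(c2,*px('v2',293,98))))
p=V['v3'][0]
cv2.imwrite('pics/v3c.png',cv2.resize(p[0:280,230:390,::-1],None,fx=2.1*1,fy=2.1,interpolation=cv2.INTER_CUBIC))
cv2.imwrite('pics/v3d.png',cv2.resize(p[170:280,250:400,::-1],None,fx=5,fy=5,interpolation=cv2.INTER_CUBIC))
cv2.imwrite('pics/v3e.png',cv2.resize(p[0:140,230:390,::-1],None,fx=4,fy=4,interpolation=cv2.INTER_CUBIC))
m=mask(p,'blue');cs,_=cv2.findContours(cv2.morphologyEx(m,cv2.MORPH_CLOSE,np.ones((15,15))),0,1)
r=cv2.minAreaRect(max(cs,key=cv2.contourArea));b=cv2.boxPoints(r);print(b.round(1))
for z in (20,24): print(z,[onz(c3,*x,z).round(1) for x in b])
```

```text
tab (array([506.11996528, -84.79080088, 127.89529045]), [np.float64(0.29481841701689165), np.float64(0.2948184170169699)])
ptrA (array([518.24669909, -74.00196697,  87.05807552]), [np.float64(0.1376233979689277), np.float64(0.1376233979688499)])
ptrB (array([495.86458354, -74.0962893 ,  88.16021713]), [np.float64(0.04521185911506097), np.float64(0.0452118591151091)])
ptr (array([506.95962141, -73.67455957,  87.37663615]), [np.float64(0.019113099496728056), np.float64(0.019113099496763764)])
v2 corner [604.4 164.   12. ]
v2 corner [ 566.  -117.6   12. ]
v2 corner [ 442.7 -101.2   12. ]
v2 corner [479.6 184.1  12. ]
screw (array([ 559.9915686 , -100.71531251,   13.72313084]), [np.float64(0.29809738751577614), np.float64(0.29809738751564924)])
stub (array([511.17656363, -48.78223803, 160.67522507]), [np.float64(0.3641893287340968), np.float64(0.40344068803256417), np.float64(0.05185416650127181)])
tip-y (array([554.72918428, -63.36020205, 132.17963852]), [np.float64(0.08450896984234499), np.float64(0.0845089698421951)]) outer edge
tip bot (array([552.46092244, -45.46818902, 133.69151113]), [np.float64(0.9977940612714576), np.float64(0.9977940612717907)])
[[274.2 121.8]
 [276.   39.5]
 [346.4  41.1]
 [344.5 123.4]]
20 [array([479.1,  50.6,  20. ]), array([495.6, 140.7,  20. ]), array([575.3, 130. ,  20. ]), array([565.7,  39. ,  20. ])]
24 [array([479.7,  50.8,  24. ]), array([496., 140.,  24.]), array([574.9, 129.4,  24. ]), array([565.4,  39.3,  24. ])]
```

View pics/v3e.png

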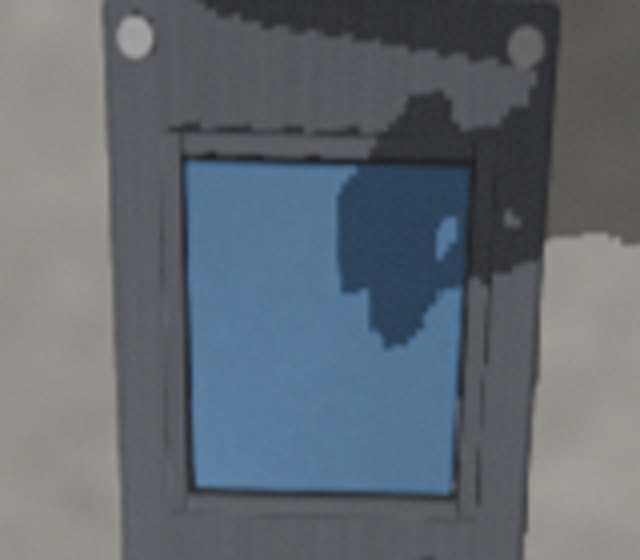

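View pics/v3d.png

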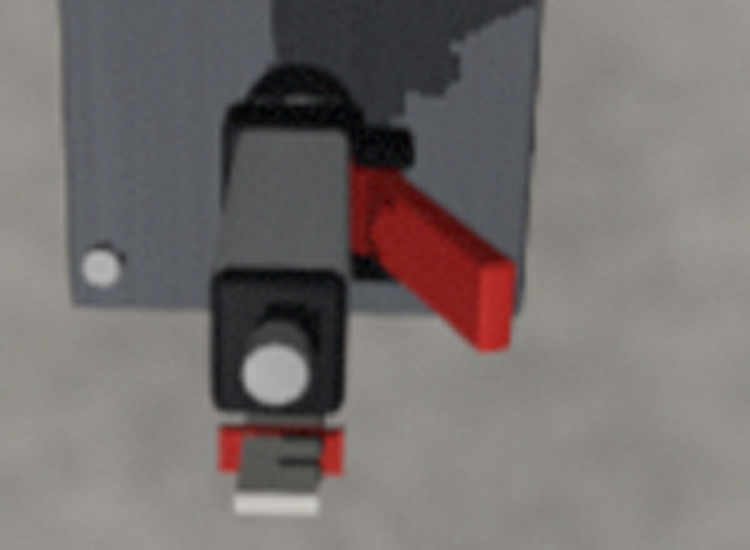

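Measured: tab z≈127.9, pointer z≈87.3, so the rise is ≈40.7 mm. The stand's yaw is ≈-0.133 rad, with the post at about (511.5,-50.5). The cover end is propped. Next I press the cover with closed fingers at about stand y=86.

```bash
cat >> h.py <<'E'
YAW=-0.133
XS=np.array([np.cos(YAW),np.sin(YAW),0]);YS=np.array([-np.sin(YAW),np.cos(YAW),0])
O=np.array([523.0,33.0,0])
def W(x,y,z): return O+XS*x+YS*y+np.array([0,0,z])
RG=rotz(np.pi/2+YAW)
def st(l=''):
    s=sensors.read_state();print(l,'t',round(s['t'],2),'P',np.round(s['eef_pos'],1),'F',np.round(s['force'],1),'w',round(s['grip_width'],1));return s
E
python3 - <<'E'
from v import *
ctrl.gripper_to(0)
ctrl.move_ptp(W(0,86,25+45),RG);st('above')
r=ctrl.move_l(W(0,86,25+18),vel=25,threshold=22);print(r);st('press')
ctrl.hold(.2);st()
ctrl.move_l(W(0,86,25+60),vel=120);st()
P=np.array([528,0,270.]);ctrl.move_ptp(P,RG)
p,d,cam=grab('wrist');pickle.dump((p,d,cam),open('v4.pkl','wb'));cv2.imwrite('pics/v4.png',cv2.resize(p[:,160:480,::-1],None,fx=1.5,fy=1.5));st()
p,d,cam=grab('scene');cv2.imwrite('pics/s4.png',cv2.resize(p[160:250,260:390,::-1],None,fx=6,fy=6,interpolation=cv2.INTER_CUBIC))
E
```

```text
above t 4.97 P [536.  118.   71.4] F [-0.2 -0.1  0. ] w 0.1
False
press t 6.21 P [534.6 118.8  45. ] F [-6.1  2.2 16.6] w 0.1
 t 6.41 P [534.6 118.8  45. ] F [-6.5  1.6 16.4] w -0.1
 t 6.91 P [534.3 118.1  84.7] F [-0.2 -0.4 -0.2] w 0.3
 t 7.84 P [526.7   0.9 267.3] F [-0.3  0.2 -0.6] w -0.2
```

View pics/v4.png

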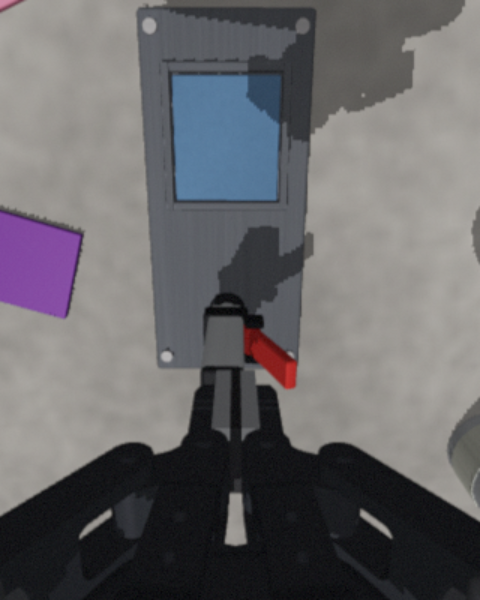

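View pics/s4.png

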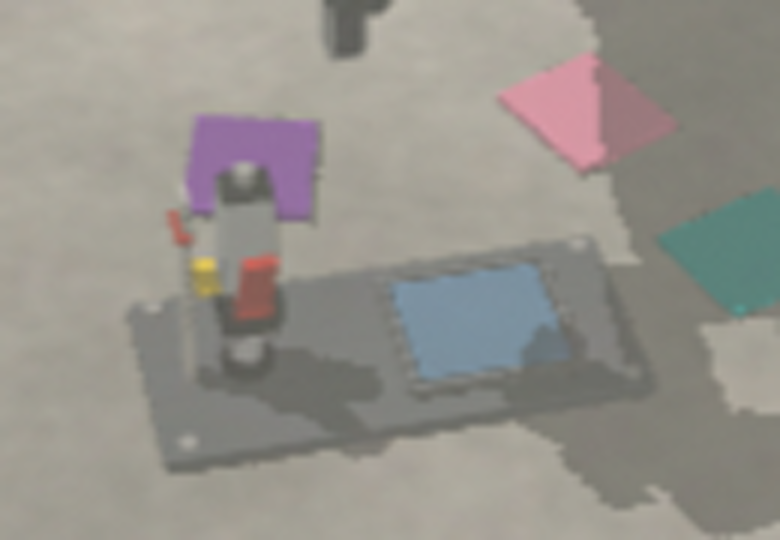

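The tips stopped at z≈20 mm with 16 N, and the cover now looks flush: in v4 its edges lie evenly inside the rim. I'll check this metrically and refine the stand pose and lever geometry before gripping.

Run:
```python
from h import *
import pickle
p,d,c=pickle.load(open('v4.pkl','rb'))
m=mask(p,'blue')
h=cv2.cvtColor(p,cv2.COLOR_RGB2HSV);m=((h[...,0]>95)&(h[...,0]<120)&(h[...,1]>80)).astype(np.uint8)
m=cv2.morphologyEx(m,cv2.MORPH_OPEN,np.ones((3,3)));cs,_=cv2.findContours(m,0,1)
ct=[x for x in cs if 240<cv2.boundingRect(x)[0]<340 and cv2.contourArea(x)>1500];k=max(ct,key=cv2.contourArea)
ap=cv2.approxPolyDP(cv2.convexHull(k),5,True)[:,0];print(ap)
Q=np.array([onz(c,*x,20) for x in ap]);print(Q.round(1))
print(np.linalg.norm(np.roll(Q,-1,0)-Q,axis=1).round(1),Q.mean(0))
for x in ap:
    pass
# depth-based plane of the cover
ys,xs=np.where(cv2.erode(cv2.drawContours(np.zeros_like(m),[k],-1,1,-1),np.ones((7,7))))
X=np.array([pt(c,u,v,d[v,u]) for u,v in zip(xs,ys)]);A=np.c_[X[:,:2]-X[:,:2].mean(0),np.ones(len(X))]
co,*_=np.linalg.lstsq(A,X[:,2],rcond=None);print('plane slope,z',co)
v3=pickle.load(open('v3.pkl','rb'));X=[]
p,d,c=v3
for u,v in [(x,y) for x in range(285,338,3) for y in range(48,116,3)]: X.append(pt(c,u,v,d[v,u]))
X=np.array(X);A=np.c_[X[:,:2]-X[:,:2].mean(0),np.ones(len(X))];print('before',np.linalg.lstsq(A,X[:,2],rcond=None)[0])
# plate screws in v3, z~14
for u,v in [(230+135/4,38/4),(230+525/4,46/4),(250+102/5,170+268/5)]: 
    q=onz(c,u,v,13.7);e=q-O;print('screw',q.round(1),(e@XS).round(1),(e@YS).round(1))
q=onz(c,250+275/5,170+373/5,164);e=q-O;print('stub',q.round(1),(e@XS).round(1),(e@YS).round(1))
```

```text
[[346  50]
 [344 133]
 [278 133]
 [274  51]]
[[574.5 128.5  20. ]
 [563.1  40.   20. ]
 [485.2  50.4  20. ]
 [496.2 138.   20. ]]
[89.2 78.6 88.3 78.9] [529.77655444  89.20346211  20.        ]
plane slope,z [ 2.59636700e-02 -1.42556456e-02  2.17254372e+01]
before [1.27373830e-02 9.74287195e-02 2.47260566e+01]
screw [485.8 173.2  13.7] -55.5 134.0
screw [595.  158.8  13.7] 54.7 134.2
screw [450.9 -87.2  13.7] -55.6 -128.7
stub [511.4 -48.7 164. ] -0.7 -82.5
```

```bash
sed -i 's/^O=.*/O=np.array([523.0,33.0,0])+2.0*YS-0.6*XS/' h.py
python3 - <<'E'
from h import *
import pickle
p,d,c=pickle.load(open('v4.pkl','rb'))
def fit(pred):
    X=[]
    for v in range(5,260,2):
        for u in range(240,380,2):
            q=pt(c,u,v,d[v,u]);e=q-O;a,b=e@XS,e@YS
            if d[v,u]>0 and pred(a,b) and abs(q[2]-17)<12: X.append((a,b,q[2]))
    X=np.array(X);A=np.c_[X[:,:2],np.ones(len(X))];co,*_=np.linalg.lstsq(A,X[:,2],rcond=None);r=X[:,2]-A@co;return co.round(4),r.std().round(2),len(X),X[:,2].mean().round(2)
print('cover',fit(lambda a,b:abs(a)<35 and 15<b<95))
print('base',fit(lambda a,b:(50<abs(a)<62 and -60<b<135) or (abs(a)<62 and 112<b<138)))
# lever tip: v1/v2 in stand frame
for q in([554.7,-63.4,132.2],[552.5,-45.5,133.7]):
    e=np.array(q)-O;print((e@XS).round(1),(e@YS).round(1),q[2])
E
```

```text
cover (array([-2.90000e-03,  3.10000e-03,  2.00752e+01]), np.float64(0.79), 1135, np.float64(20.25))
base (array([-1.10000e-03,  5.00000e-04,  1.21112e+01]), np.float64(0.93), 1479, np.float64(12.15))
44.8 -93.3 132.2
40.2 -75.9 133.7
```

The cover is level: slope is within 0.003 and its top is at 20.2 mm, 8 mm above the base plate. Next I grip the leg with the hand centred between the sleeve's -x face and the lever tip.

Run:
```python
from v import *
ctrl.gripper_to(85)
ctrl.move_ptp(W(17,-85,215),RG);st('above')
p,d,cam=grab('wrist');cv2.imwrite('pics/v5.png',p[:,:,::-1])
r=ctrl.move_l(W(17,-85,133),vel=80,threshold=8);print(r);st('down')
p,d,cam=grab('wrist');cv2.imwrite('pics/v6.png',p[:,:,::-1])
p,d,cam=grab('scene');cv2.imwrite('pics/s6.png',cv2.resize(p[160:250,260:390,::-1],None,fx=6,fy=6,interpolation=cv2.INTER_CUBIC))
```

```text
above t 9.07 P [527.5 -51.9 213.8] F [-0.3  0.3  0.3] w 84.8
False
down t 10.3 P [528.8 -51.6 133.7] F [ 0.8  0.1 -0.3] w 85.1
```

View pics/v6.png

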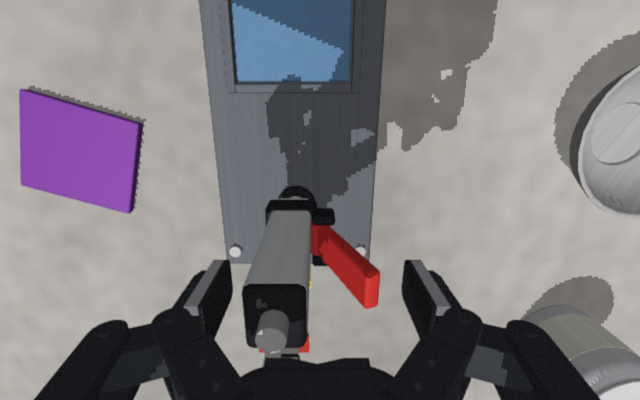

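View pics/s6.png

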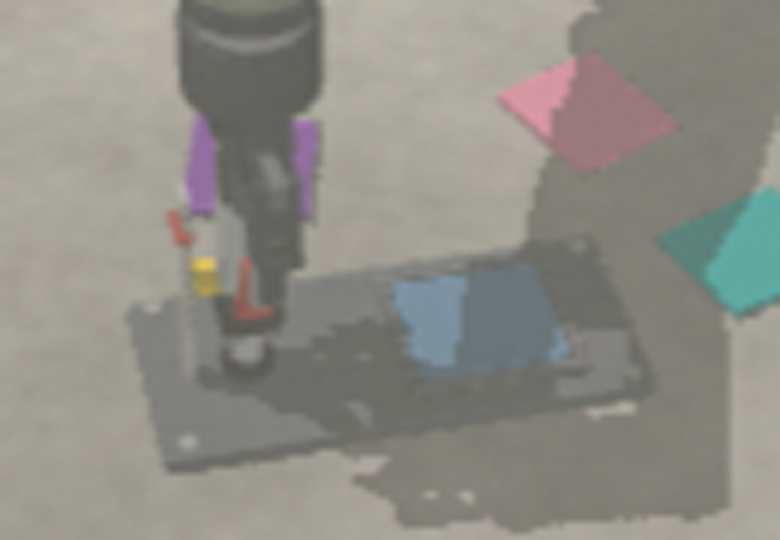

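Both fingers straddle the leg with about equal gaps (sleeve face ~u 250 against the left pad ~228; lever ~u 379 against the right pad ~405). Closing gently in stages.

Run:
```python
from v import *
for w in(66,62,60,58,56):
    ctrl.gripper_to(w,force=20);s=st(w)
    if np.linalg.norm(s['force'])>8 or s['grip_width']>w+1.5: break
p,d,cam=grab('wrist');cv2.imwrite('pics/v7.png',p[:,:,::-1])
```

```text
66 t 10.73 P [528.3 -51.5 133.1] F [0.3 0.1 0.2] w 66.3
62 t 10.95 P [528.3 -51.4 133. ] F [ 1.  -0.1  0.1] w 61.9
60 t 11.17 P [528.4 -51.5 133.1] F [ 0.4 -0.4  0.7] w 60.4
58 t 11.38 P [528.1 -51.4 133.3] F [-3.6  0.2  4. ] w 58.4
56 t 11.6 P [527.1 -51.3 133.7] F [-7.   1.1  9.1] w 56.1
```

View pics/v7.png

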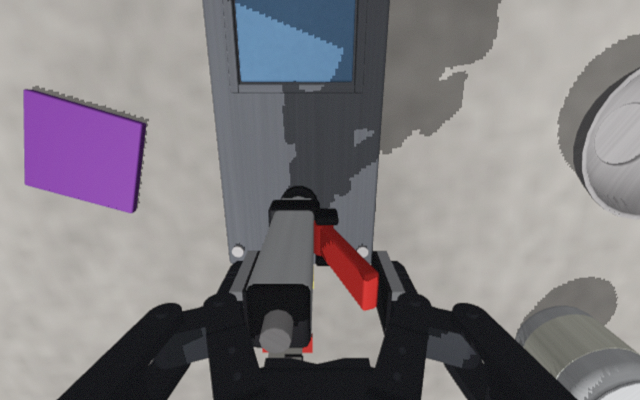

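Run:
```python
from v import *
s=st();e=s['eef_pos']-O;print('stand x',e@XS,e@YS)
ctrl.move_l(W(14.5,-85,133.5),vel=30);st('shift')
for w in(54,52,50):
    ctrl.gripper_to(w,force=30);s=st(w)
    e=s['eef_pos']-O;print('stand x',e@XS)
p,d,cam=grab('wrist');cv2.imwrite('pics/v8.png',p[:,:,::-1])
```

```text
t 11.65 P [527.1 -51.3 133.6] F [-7.8  1.6  9.2] w 56.1
stand x 15.844553516853944 -85.00817272542687
shift t 11.9 P [526.8 -51.3 134.1] F [2.9 0.4 2.1] w 56.1
54 t 12.12 P [526.1 -51.2 134.3] F [-2.   0.9  6.7] w 54.3
stand x 14.793033394890603
52 t 12.33 P [525.1 -51.  134.6] F [-6.1  0.7 10.5] w 52.1
stand x 13.828139144517188
50 t 12.55 P [524.1 -50.9 134.9] F [-9.1  0.9 14.1] w 50.3
stand x 12.85420057180116
```

View pics/v8.png

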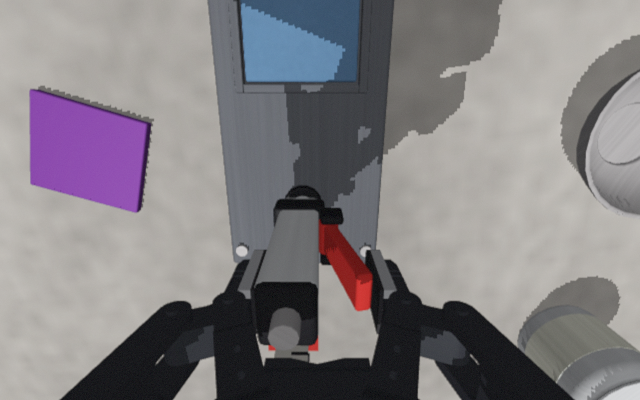

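Gripped: sleeve finger at x≈-12.3, lever open at ≈0.25 rad. Raise.

Run:
```python
from v import *
ctrl.move_l(W(14.5,-85,155),vel=40);s=st('mid')
ctrl.move_l(W(14.5,-85,176),vel=40);s=st('up');e=s['eef_pos']-O;print(e@XS)
p,d,cam=grab('wrist');cv2.imwrite('pics/v9.png',p[:,:,::-1])
p,d,cam=grab('scene');pickle.dump((p,d,cam),open('s9.pkl','wb'));cv2.imwrite('pics/s9.png',cv2.resize(p[160:250,260:390,::-1],None,fx=6,fy=6,interpolation=cv2.INTER_CUBIC))
```

```text
mid t 13.28 P [524.  -50.9 154.4] F [-4.7 -0.2 -3.1] w 49.9
up t 13.96 P [524.  -50.9 175.9] F [-7.5  0.4 -2.6] w 50.3
12.73129690831627
```

View pics/v9.png

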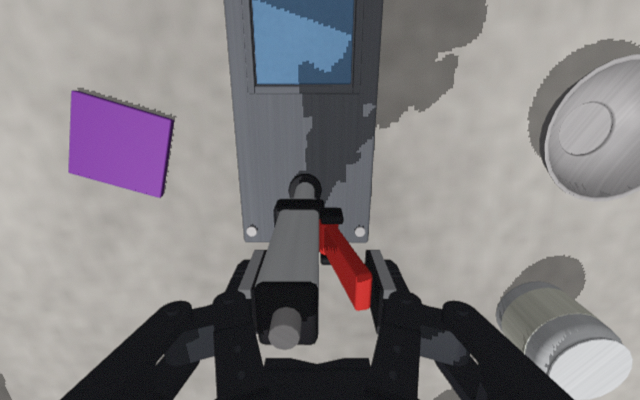

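View pics/s9.png

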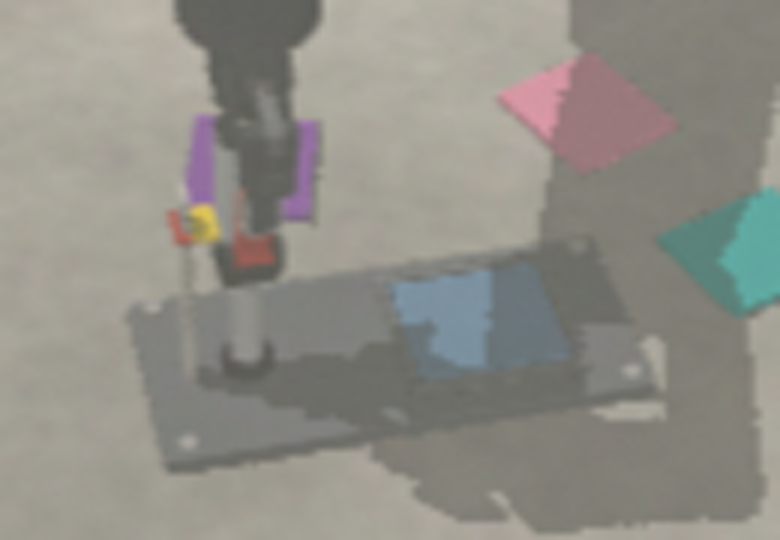

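Run:
```python
from v import *
p,d,cam=pickle.load(open('s9.pkl','rb'))
p0=np.load('scene0.npz')['p']
for n,q in(('before',p0),('now',p)):
    h=cv2.cvtColor(q,cv2.COLOR_RGB2HSV)[160:250,280:320].astype(int)
    m=((h[...,0]>15)&(h[...,0]<35)&(h[...,1]>90)).astype(np.uint8)
    mr=(((h[...,0]<10)|(h[...,0]>170))&(h[...,1]>90)).astype(np.uint8)
    for l,mm in(('y',m),('r',mr)): print(n,l,[(float(a[0])+280,float(a[1])+160,b[4]) for a,b in blobs(mm,4)])
for z in(87,127,128,132): print(z,proj(cam,W(0,-107,z)))
print('tab',proj(cam,W(0,-119,128)))
st()
```

```text
before y [(293.7, 205.3, np.int32(21))]
before r [(289.1, 197.6, np.int32(10)), (302.2, 207.4, np.int32(46))]
now y [(293.6, 196.8, np.int32(23))]
now r [(289.3, 198.2, np.int32(6)), (301.9, 201.5, np.int32(21))]
87 [293.80016842 205.41100781]
127 [293.56220746 196.64863873]
128 [293.55614215 196.42529753]
132 [293.53182297 195.52979907]
tab [289.96634066 196.94923515]
 t 14.06 P [524.  -50.9 175.9] F [-7.8 -0.6 -2.1] w 50.2
```

No slip is visible between v8 and v9: the leg top sits at the same pixels (u 252–318, v 283–345). Pointer z is therefore ≈128.3 against tab 127.9; the scene view gives ≈126.5 at coarse resolution. Holding, then I'll shut the lever stepwise, closing the gripper first and then moving the hand toward -x. I'm adding +2 mm in z for the forward swing of the pads.

Run:
```python
from v import *
ctrl.hold(.3)
x=14.5;w=50;z=176.2
for i in range(4):
    w-=3;x-=1.5;z+=.35
    ctrl.gripper_to(w,force=40);ctrl.move_l(W(x,-85,z),vel=25)
    s=st((w,x));e=s['eef_pos']-O;print('  sx',round(e@XS,2),'lever finger',round(e@XS+s['grip_width']/2,1),'sleeve',round(e@XS-s['grip_width']/2,1))
p,d,cam=grab('wrist');cv2.imwrite('pics/v10.png',p[:,:,::-1])
```

```text
(47, 13.0) t 14.82 P [522.6 -50.7 176.3] F [-7.2 -0.8 -3.6] w 46.9
  sx 11.3 lever finger 34.8 sleeve -12.2
(44, 11.5) t 15.29 P [521.1 -50.4 176.6] F [-7.7  0.1 -3.8] w 43.8
  sx 9.75 lever finger 31.6 sleeve -12.1
(41, 10.0) t 15.76 P [519.6 -50.3 177. ] F [-7.2  0.4 -3.2] w 41.2
  sx 8.3 lever finger 28.9 sleeve -12.3
(38, 8.5) t 16.23 P [518.1 -50.  177.3] F [-7.5 -1.1 -4.4] w 38.6
  sx 6.77 lever finger 26.1 sleeve -12.5
```

View pics/v10.png

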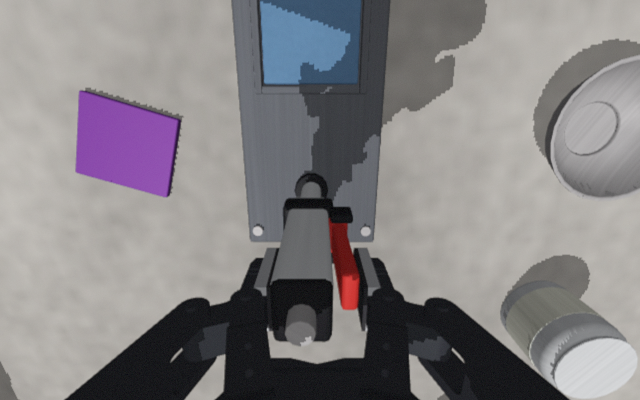

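Run:
```python
from v import *
for w,x,z in((35.5,7,177.7),(33,6,177.9),(30,5.2,178)):
    ctrl.gripper_to(w,force=40);ctrl.move_l(W(x,-85,z),vel=25)
    s=st((w,x));e=s['eef_pos']-O;print('  sx',round(e@XS,2),'lever finger',round(e@XS+s['grip_width']/2,1),'sleeve',round(e@XS-s['grip_width']/2,1))
p,d,cam=grab('wrist');cv2.imwrite('pics/v11.png',p[:,:,::-1])
P=[];
for i in range(3):
    p,d,cam=grab('scene');P.append(p)
h=cv2.cvtColor(p,cv2.COLOR_RGB2HSV)[160:250,280:320].astype(int)
m=((h[...,0]>15)&(h[...,0]<35)&(h[...,1]>90)).astype(np.uint8);print([(a[0]+280,a[1]+160,b[4]) for a,b in blobs(m,4)])
cv2.imwrite('pics/s11.png',cv2.resize(p[160:250,260:390,::-1],None,fx=6,fy=6,interpolation=cv2.INTER_CUBIC))
```

```text
(35.5, 7) t 16.74 P [516.9 -49.9 177.6] F [-6.8 -0.3 -4.4] w 36.1
  sx 5.57 lever finger 23.6 sleeve -12.5
(33, 6) t 17.21 P [516.4 -49.8 178. ] F [-7.5  0.  -3.7] w 34.4
  sx 5.0 lever finger 22.2 sleeve -12.2
(30, 5.2) t 17.68 P [516.3 -49.8 178.4] F [-6.  -0.1 -3.7] w 34.0
  sx 4.91 lever finger 21.9 sleeve -12.1
[(np.float64(293.6), np.float64(196.8), np.int32(23))]
```

View pics/v11.png

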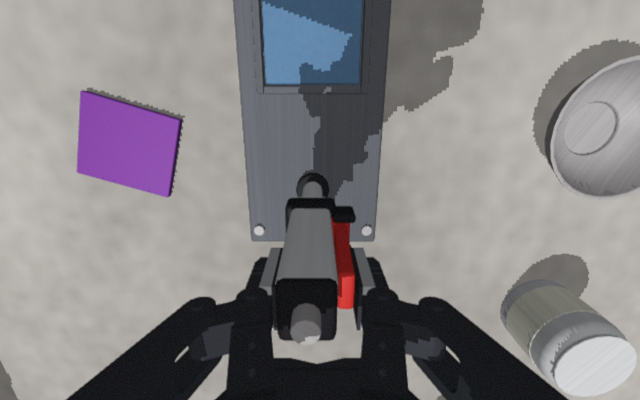

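View pics/s11.png

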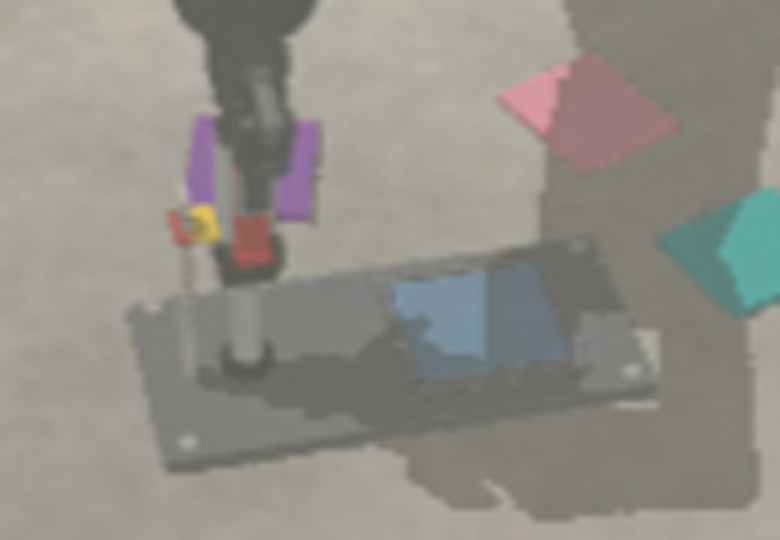

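Run:
```python
from v import *
ctrl.gripper_to(30,force=60);st('60N')
ctrl.hold(.3)
p,d,c=grab('wrist');st()
for u,v in((285,300),(328,300),(285,325),(328,325),(306,290)): print(u,v,p[v,u],pt(c,u,v,d[v,u]).round(1))
p,d,c=pickle.load(open('v3.pkl','rb'))
print('v3 leg 0:');[print(pt(c,u,v,d[v,u]).round(1)) for u,v in((297,236),(315,236),(297,248),(314,248))]
```

```text
60N t 18.09 P [515.9 -49.8 178.3] F [-8.3  0.4 -3.3] w 32.8
 t 18.44 P [515.9 -49.8 178.3] F [-8.  -0.2 -4.2] w 33.0
285 300 [18 19 22] [503.7 -39.8 195.2]
328 300 [17 19 21] [520.7 -42.1 195. ]
285 325 [30 32 34] [501.4 -52.6 194.4]
328 325 [36 36 39] [519.1 -54.9 194.4]
306 290 [17 19 24] [512.5 -36.8 194.3]
v3 leg 0:
[504.2 -43.7 155.1]
[520.5 -46.1 153.9]
[502.4 -56.7 153.7]
[518.1 -58.8 152.9]
```

All checks agree. The leg top rose 40.8 mm by wrist depth, against the 40.7 mm needed. The opening now changes only with grip force (34 mm at 40 N, 33 mm at 60 N, extrapolating to 36 mm), so the lever is on its stop. The cover still looks flush in the pictures. Handing in.

Run:
```python
from v import *
ctrl.finish_job();st()
```

```text
the job is handed in; nothing more can be done
the job is handed in; nothing more can be done
```

I pressed the cover flush, raised the leg to the mark with the lever open, and swung the lever shut while holding the leg. The job was handed in at about 18.4 s of the 48 s, with the leg still gripped at 60 N; no verdict is reported.

What the last checks showed:
- **Cover:** after pressing, its slope was within about 0.003 and its top at 20.2 mm, 8 mm above the base plate. It still looked flush in the final pictures.
- **Leg height:** the pointer had to rise 40.7 mm, measured from two wrist views. The leg top rose 40.8 mm by wrist-camera depth. The scene camera at about 4 mm per pixel disagrees slightly: it puts the pointer at about 126.5 mm against the tab's 127.9 mm. That is still inside the 5 mm tolerance. The pointer did not move in that view while the lever was being shut.
- **Lever:** it looked parallel to the sleeve, and the fingers were against a hard stop. The finger opening was 33 to 34 mm, changing only with grip force; this extrapolates to the 36 mm given for shut. I did not measure its angle directly.
- **Bystanders:** I did not touch any of them, though I took no final position measurement of them.

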